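# Hold the gilt frame at the raking-light index on a tilting carrier

### The job

The gilt frame lies tipped over on its top-heavy tilting carrier. Working only the wooden hand grip of the lever, which drives the carrier through a soft spring, bring the carrier's pointer to the index tab on the scale and keep it balanced there, within one scale division and clear of the coupling's stops, for six seconds of raking-light inspection. Then lay the carrier gently back over to the same side against the stop where it began, without letting it slam on a stop, let go of the grip, and leave the frame, the index and everything else on the bench untouched.

Things in the scene. Friction and masses are not known exactly. Their poses are not given: they have to be found in the camera images.
- stand: Grey tilting stand, fixed: base plate 260 x 200 x 16 mm (from x = -120 to +140 mm), two posts 50 mm wide. Origin: on the bench under the middle of the axle. x runs along the level axle from the lever side (nearer the robot) to the scale side, z up. All joints turn about this axle, positive about the stand's +x: the carrier's +y end rises and what stands above the axle leans to the stand's -y.
- axle (a point): Centre of the axle, 175 mm above the bench, straight above the stand's origin. A torsion spring on the axle couples carrier to lever: nominally 0.28 N m/rad, relaxed at carrier = 0, damping 0.03 N m s/rad, no other friction.
- lever (a joint): Angle (rad) of the steel hand lever, range -0.4 to 0.4; 0 is upright, positive leans to the stand's -y. It is stiff (about 0.8 N m of friction, 5 to 6 N at the grip) and stays where it is left.
- lever_grip (a point): Middle of the free part of the lever's wooden grip, a round bar 18 mm thick along the axle's direction; at lever angle f it is in the stand's frame at x = -140, y = -140 sin f, z = 175 + 140 cos f mm. The bar reaches 30 mm to -x and 26 mm to +x, up to the steel stem. Take it from above, fingers on its y sides; it may turn between the fingers.
- carrier (a joint): Angle (rad) of the carrier relative to the LEVER, between hard stops at -0.45 and +0.45; its tilt from level is lever + carrier. At the start it lies at the stop at -0.45, +y end down. It lifts off when the lever is turned to about +0.07 to +0.17 and then swings away by itself; lying there with the lever at or below 0 it stays safely.
- carrier_com (a point): Centre of mass of the carrier with its gilt frame (400 x 150 mm, ballast at the ends; nominally 3.2 kg, 0.082 kg m2 about the axle), 12.7 mm above the axle when level. Gravity tips it with 0.40 N m x sin(tilt), more than the spring holds: unstable, growing e-fold in about 0.85 s with the lever still. Mass, inertia and tipping moment vary together by up to 15 per cent.
- pointer_tip (a point): Tip of the dark steel pointer, on the scale side, fixed to the carrier and standing square to its plate, 130 mm from the axle (stand x = +138 mm). The point's z axis runs along the pointer away from the axle; upright at tilt 0.
- index (a joint): Angle (rad) of the index about the axle, 0 is straight up, positive to the stand's -y; the reading is right when lever + carrier equals this. Between -0.15 and 0.15 at the start. Leave it alone.
- index_tab (a point): Middle of the small dark steel tab (10 x 34 mm) clamped on the white arc scale, 158 mm from the axle (stand x = +123 mm), pointing at the set reading. z axis away from the axle. The scale's divisions are 0.1 rad apart.
- brush: Bystander: brush lying on the bench, about 200 mm long, bristles to its +x, origin under the middle. Leave it.
- jar: Bystander: jar 70 mm across, 85 mm tall, origin under its middle. Leave it.
- rosette: Bystander: round gilt scalloped rosette 136 mm across, 18 mm thick, origin under its middle. Leave it.

How it is judged:
By the outcome, as a careful person would: the job done as asked, in the order asked, and still so for the second after the job is handed in, with the robot touching nothing.
It also fails if it takes over 67 s, if anything falls off the work surface, if the arm or the gripper's body presses on something with over 40 N, if the wrist force passes 120 N, or if a joint passes its speed limit or range.

### The arm

A 6-joint arm with a two-finger parallel gripper is mounted at the origin on the work surface. World frame = base frame: x ahead of the robot, y to its left, z up, the work surface at z = 0. Lengths are in mm, angles in rad, forces in N, time in s.
With the tool pointing down it reaches from about 350 to 975 mm from the base axis. Payload 7.1 kg.
Tool frame: the origin (TCP) lies midway between the tips of the shut fingers; the grasp point (between the pads) lies 19 mm behind it; z points along the fingers, y is the line along which they close (so a half turn about z gives the same grasp; the last joint's range is limited). The gripper opens to 88 mm and grips with 3 to 60 N. Pads are 20 mm wide; open, the fingers measure 115 mm over their backs; the gripper's body (75 mm by 178 mm) begins 61 mm behind the grasp point.
Start: joints at [1.129, 0.423, 1.63, -0, 1.089, -0.019], TCP at [256.415, 569.962, 222.675] pointing down, gripper open.
Joint ranges: [-3, 3], [-0.9, 2.11], [0.09, 2.58], [-1.31, 4.45], [0.11, 2.69], [-2.54, 2.54]. Speed limits (rad/s): [2.39, 2.39, 3.01, 3.14, 3.14, 3.14].

### API

Orientations are given as a unit quaternion [x, y, z, w].
In Python, from rig import r, imaging gives the robot as it stands.
- The arm moves only by the shell command python3 -m creep 'ROWS' [FORCE]. ROWS is JSON, one flat list of numbers, 7 for each row, row after row: the shift along the tool's x, y, z in mm, then the turn, a rotation vector about the tool's x, y, z in degrees, then the finger opening in mm, from 0 to 87.8. A call has 1 to 20 rows; each row shifts and turns the commanded pose from where the row before left it, along the tool's axes as they then stand; what a row does not reach is not made up. A row lasts 1/10 s, in which the tool goes at most 50 mm and 8.59 degrees, less where a joint would pass 70% of its speed; a pose out of reach is approached as far as the arm can. A call is refused whole if a number of a shift passes 50 or a number of a turn 8.59, either way. A call with a gripper value outside its range is refused whole. The fingers move at their own pace and stop on an object; FORCE is the grip in N (left out, the last holds). Time passes only in rows, so rows that do not move let the fingers close. It gives the time, the measured TCP pose, the force, the opening and the grip force at its end, in the units of the state.
- r.observe(): the state, without advancing time (a new reading comes with each control period).
- imaging.read_camera(name): name is "scene" or "top" or "wrist"; returns a dict with "img" (480x640x3 uint8, red, green, blue), "fx", "fy", "cx", "cy" (pixels), "pose" (4x4, takes a point from camera to world coordinates); the wrist camera has in their place "mount" (4x4, takes a point from camera to tool coordinates, whose origin is the TCP and whose axes are the flange's). Camera axes: x right, y up, looking along -z (the intrinsics and any distortion apply to the point x, -y, -z); pixel columns grow to the right and rows downward; lengths in mm; the calibration is good to about 2 mm. A picture is of the moment at which its call begins: read the wrist's pose just before it. There is no depth.
- r.sign_off(): hands the job in; it is judged then, once.
Trained networks look in the newest picture that a camera, given by its name, has taken for a name from the list of things; names that differ only in an ending like _2 or _b are one class to them, and where a whole thing is asked for, a point or a joint stands for the part that bears it (a point fixed in the world has none). Each returns a list of dicts, best first, with "confidence" (0 to 1); they miss things now and then, are a little off and sometimes report something else, mostly with a low value. They report only what shows in the picture. A call takes as long as a camera call.
- imaging.look_for(target, camera): "centre" ([column, row] in pixels, amid what is visible of it).
- imaging.landmark_of(target, camera): "centre" ([column, row] in pixels: a listed point, or the origin of a listed thing).
The state is a dict: "clock": time; "joints": joint angles; "joint_vel": joint speeds; "tau": joint torques, N m; "tcp_pos": TCP position; "ee_rot": TCP orientation; "ft_force": force on the tool from outside, world axes, zero at the start; "moment": the same for the moment, N m; "gripper_width": finger opening in mm; "finger_force": force on a finger pad.
Only numpy, scipy, OpenCV 4.12 (cv2) and the standard library are available. Lean on these libraries where they do the work, as an engineer would, in place of code of your own. Each camera call takes 0.05 s, during which the arm holds its last target. There are 200 camera calls.

## Working session

There is one attempt and no reset: what is moved stays moved. The work goes in short steps, Python scripts to look and compute and a shell command to move; the robot and the scene stay as the last step left them, time stands still between calls to the robot, and variables do not carry over. Pictures are saved under pics/ and viewed, at most 10 in all, crops included, and the job is handed in when it is done.

```bash
ls; mkdir -p pics; python3 - <<'E'
from rig import r, imaging
import cv2
s=r.observe();print(s['clock'],s['tcp_pos'],s['ee_rot'],s['gripper_width'])
for c in ['scene','top']:
    d=imaging.read_camera(c);cv2.imwrite(f'pics/{c}0.png',d['img'][:,:,::-1])
    print(c,{k:(v.tolist() if hasattr(v,'tolist') else v) for k,v in d.items() if k!='img'})
    for t in ['lever_grip','pointer_tip','index_tab','axle','stand','carrier_com']:
        print(t,[(a['centre'],a['confidence']) for a in imaging.landmark_of(t,c)[:2]])
print(r.observe()['clock'])
E
```

```text
pics
0.0 [256.18833658 569.47546176 221.91008043] [ 2.09824957e-01  9.77738675e-01 -7.37880059e-04 -1.61983152e-04] 87.77055101593683
scene {'fx': 515.9596623125276, 'fy': 515.9596623125276, 'cx': 318.7583224342182, 'cy': 235.807906249929, 'pose': [[0.2446590917512348, -0.6644868307050739, 0.7061155575704214, 1534.8682646133825], [0.9696051905606133, 0.16558305299982426, -0.18013335892381022, -256.36907861820487], [0.00277547498235864, 0.7287245737442808, 0.6848012794671448, 1164.5687888445855], [0.0, 0.0, 0.0, 1.0]]}
lever_grip [([347.7, 178.8], 0.98), ([413.2, 237.5], 0.33)]
pointer_tip [([377.5, 262.5], 0.98)]
index_tab [([348.0, 242.2], 0.44)]
axle [([352.0, 252.2], 0.69)]
stand [([347.5, 292.9], 0.91), ([348.9, 250.7], 0.15)]
carrier_com [([348.2, 250.5], 0.81)]
top {'fx': 476.15867506164295, 'fy': 476.15867506164295, 'cx': 319.44337762223637, 'cy': 238.8939804779309, 'pose': [[0.02143886091522129, 0.9906759603726526, -0.134541877429968, 406.2806428505164], [-0.9994556540201726, 0.017861934040383817, -0.02773710438106819, -37.746196964812114], [-0.025075304380347725, 0.13506329202288728, 0.9905196294158806, 1471.7719131558506], [0.0, 0.0, 0.0, 1.0]]}
lever_grip [([271.4, 278.6], 0.78)]
pointer_tip [([286.2, 168.8], 0.91)]
index_tab [([306.3, 173.3], 0.51)]
axle [([292.6, 232.4], 0.88)]
stand []
carrier_com [([292.6, 227.0], 0.95), ([290.7, 230.2], 0.4)]
0.7
```

View pics/scene0.png

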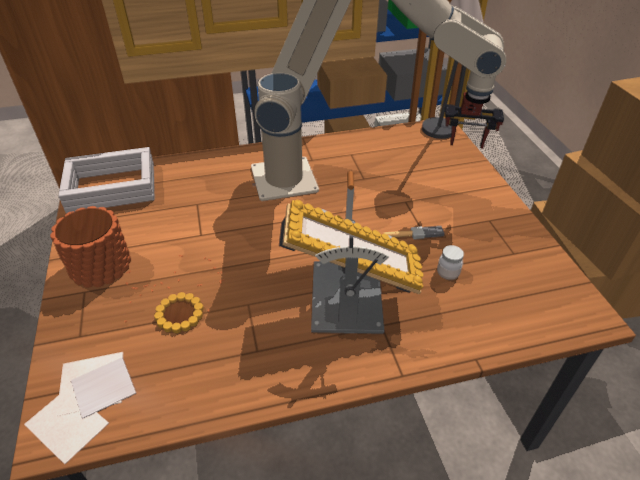

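View pics/top0.png

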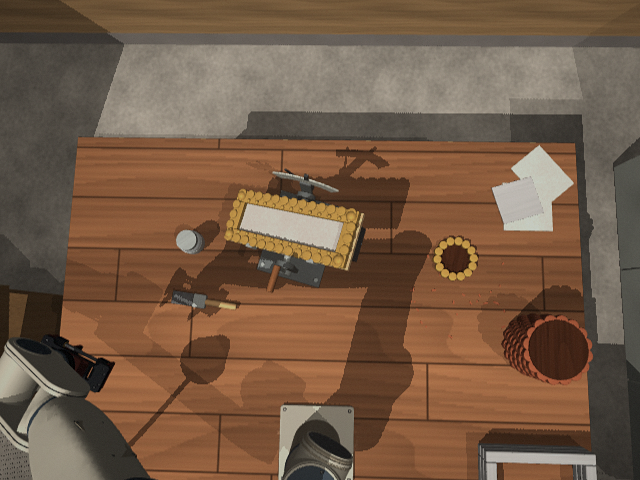

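```bash
cat > h.py <<'E'
import numpy as np
from scipy.optimize import least_squares
CAM={'scene':(515.95966,318.75832,235.80791,np.array([[0.2446590917512348,-0.6644868307050739,0.7061155575704214,1534.8682646133825],[0.9696051905606133,0.16558305299982426,-0.18013335892381022,-256.36907861820487],[0.00277547498235864,0.7287245737442808,0.6848012794671448,1164.5687888445855],[0,0,0,1.]])),
'top':(476.158675,319.443378,238.89398,np.array([[0.02143886091522129,0.9906759603726526,-0.134541877429968,406.2806428505164],[-0.9994556540201726,0.017861934040383817,-0.02773710438106819,-37.746196964812114],[-0.025075304380347725,0.13506329202288728,0.9905196294158806,1471.7719131558506],[0,0,0,1.]]))}
def proj(c,P):
    f,cx,cy,T=CAM[c];p=T[:3,:3].T@(np.asarray(P,float)-T[:3,3])
    return np.array([cx+f*p[0]/-p[2],cy+f*-p[1]/-p[2]])
def tri(a,b):
    s=least_squares(lambda P:np.r_[proj('scene',P)-a,proj('top',P)-b],[500,0,200.]);return s.x,s.fun
E
python3 - <<'E'
from h import *
np.set_printoptions(precision=1,suppress=True)
for n,a,b in [('grip',(347.7,178.8),(271.4,278.6)),('ptr',(377.5,262.5),(286.2,168.8)),('tab',(348,242.2),(306.3,173.3)),('axle',(352,252.2),(292.6,232.4)),('com',(348.2,250.5),(292.6,227))]: print(n,*tri(a,b))
E
```

```text
grip [462.6 104.1 318.3] [ 2.3 -0.2  2.   0.5]
ptr [748.8  86.5 283. ] [-0.5  0.1 -0.5 -0.2]
tab [720.7  25.2 338.5] [ 1.7 -0.2  1.8  0.5]
axle [599.4  74.2 175.4] [-0.4  0.  -0.4 -0.1]
com [609.8  66.3 194.7] [ 2.  -0.2  2.   0.5]
```

```bash
python3 - <<'E'
import cv2,numpy as np
a=cv2.imread('pics/scene0.png')[225:305,310:400];b=cv2.imread('pics/top0.png')[160:210,260:350]
cv2.imwrite('pics/crop0.png',np.vstack([cv2.resize(a,None,fx=4.4,fy=4.4,interpolation=2),cv2.resize(b,None,fx=4.4,fy=4.4,interpolation=2)]))
E
```

```text
(no output)
```

View pics/crop0.png

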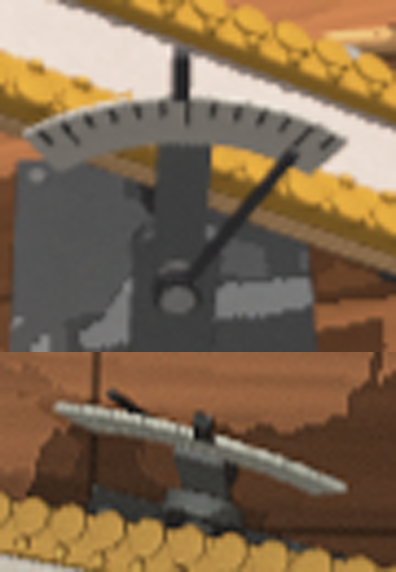

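```bash
cat >> h.py <<'E'
def pts(p):
    x,y,yaw,f,t,i=p;c,s=np.cos(yaw),np.sin(yaw)
    W=lambda X,Y,Z:np.array([x+c*X-s*Y,y+s*X+c*Y,Z])
    return dict(grip=W(-140,-140*np.sin(f),175+140*np.cos(f)),ptr=W(138,-130*np.sin(t),175+130*np.cos(t)),
      tab=W(123,-158*np.sin(i),175+158*np.cos(i)),axle=W(0,0,175),com=W(0,-12.7*np.sin(t),175+12.7*np.cos(t)),stand=W(0,0,0))
E
python3 - <<'E'
from h import *
np.set_printoptions(precision=2,suppress=True)
M=[('scene','grip',(347.7,178.8)),('scene','ptr',(377,261.3)),('scene','tab',(350.5,242.1)),('scene','axle',(352,252.2)),('scene','stand',(347.5,292.9)),
('top','grip',(271.4,278.6)),('top','ptr',(285.6,169.2)),('top','tab',(306.2,175.5)),('top','axle',(292.6,232.4)),('top','com',(292.6,227))]
for c in (0,1):
  def F(p):
    P=pts(p);e=[proj(a,P[n])-m for a,n,m in M]
    return np.r_[np.ravel(e), (p[4]-p[3]+.45)*300*c]
  s=least_squares(F,[600,74,-.2,0,-.4,0],loss='soft_l1');print(s.x);print(F(s.x)[:20].reshape(-1,2).T)
print(pts(s.x)['grip'])
E
```

```text
[599.47  71.51  -0.32   0.07  -0.49   0.02]
[[ 2.99  0.05  0.35 -1.37  0.45  1.38  0.09  0.11  0.55 -1.83]
 [ 0.92 -0.38 -0.28  0.33  1.68  0.24 -1.62  1.02 -0.1   3.97]]
[599.64  71.34  -0.28   0.02  -0.43   0.05]
[[ 3.3  -0.14  0.35 -1.41  0.41  1.11 -0.12  0.17  0.61 -1.57]
 [ 0.94 -2.17 -0.08  0.38  1.73 -0.08 -1.03  0.86 -0.16  4.06]]
[464.14 106.68 314.97]
```

Scene view: grip (348,179), pointer tip about (377,261), tab about (351,242), and axle and scale clearly visible. In the top view the scale ends lie at about (274,172) and (337,191), giving a stand yaw of about −0.27. The carrier lies with its +y end down, as described. I'll move above the grip next and look with the wrist camera.

```bash
python3 -m creep '[0,0,-46,0,0,-4.4,70, 0,0,-46,0,0,-4.4,70, 0,0,-46,0,0,0,70, 0,0,-46,0,0,0,70, 0,0,-46,0,0,0,70, -23.1,-27.9,0,0,0,0,70, -23.1,-27.9,0,0,0,0,70, -23.1,-27.9,0,0,0,0,70, -23.1,-27.9,0,0,0,0,70, -23.1,-27.9,0,0,0,0,70, -23.1,-27.9,0,0,0,0,70, -23.1,-27.9,0,0,0,0,70, -23.1,-27.9,0,0,0,0,70, -23.1,-27.9,0,0,0,0,70, -23.1,-27.9,0,0,0,0,70, -23.1,-27.9,0,0,0,0,70, -23.1,-27.9,0,0,0,0,70, -23.1,-27.9,0,0,0,0,70, -23.1,-27.9,0,0,0,0,70, 0,0,0,0,0,0,70]' 25
python3 - <<'E'
from rig import r, imaging
import cv2
s=r.observe();print(s['clock'],s['tcp_pos'],s['ee_rot'],s['gripper_width'],s['ft_force'])
d=imaging.read_camera('wrist');cv2.imwrite('pics/w0.png',d['img'][:,:,::-1])
print({k:(v.tolist() if hasattr(v,'tolist') else v) for k,v in d.items() if k!='img'})
for t in ['lever_grip','axle','pointer_tip','index_tab']: print(t,[(a['centre'],a['confidence']) for a in imaging.landmark_of(t,'wrist')[:2]])
E
```

```text
clock: 2.7
tcp_pos: [465.3, 104.5, 452.6]
ee_rot: [0.136, 0.991, -0.0, 0.0]
ft_force: [-0.2, 0.4, 0.4]
gripper_width: 70.2
finger_force: 0.0
2.7 [465.31653303 104.45840498 452.64297356] [ 1.36240298e-01  9.90675686e-01 -4.52529767e-04  2.47233000e-04] 70.21986079422949 [-0.2168032   0.38760296  0.3691301 ]
{'fx': 340.7790022865708, 'fy': 340.7790022865708, 'cx': 325.0705931322041, 'cy': 241.23476780553239, 'mount': [[-0.00041818726081241993, 0.9699039932462332, 0.24348730768650778, 65.94468976441986], [0.9999997076656004, 0.0002497337602811087, 0.0007227044764211735, 0.7025820433104457], [0.0006401469566885784, 0.24348753873259757, -0.9699038141454097, -162.6424432242275], [0.0, 0.0, 0.0, 1.0]]}
lever_grip [([323.7, 229.8], 0.61)]
axle []
pointer_tip [([455.4, 119.9], 0.32)]
index_tab []
```

View pics/w0.png

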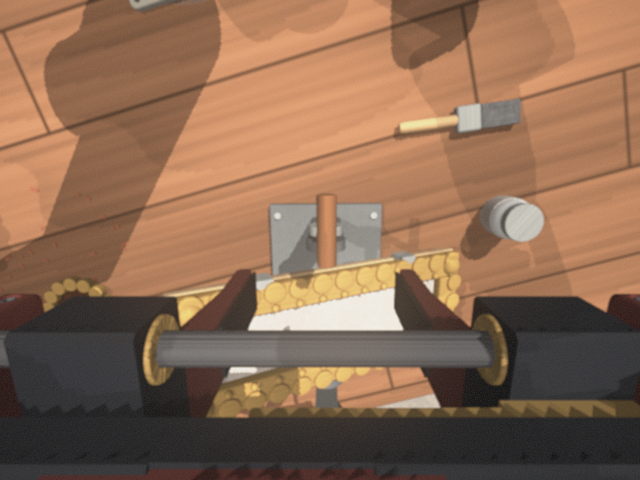

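```bash
cat >> h.py <<'E'
from scipy.spatial.transform import Rotation as Ro
Tm=np.array([[-0.00041818726,0.969903993,0.243487308,65.94469],[0.99999970767,0.00024973,0.0007227,0.70258],[0.00064014696,0.243487539,-0.969903814,-162.64244],[0,0,0,1.]])
Tt=np.eye(4);Tt[:3,:3]=Ro.from_quat([.13624,.990676,-.00045,.000247]).as_matrix();Tt[:3,3]=[465.317,104.458,452.643]
CAM['wrist']=(340.779,325.0706,241.23477,Tt@Tm)
E
python3 - <<'E'
from h import *
np.set_printoptions(precision=3,suppress=True)
M=[('scene','grip',(347.7,178.8)),('scene','ptr',(377,261.3)),('scene','tab',(350.5,242.1)),('scene','axle',(352,252.2)),('scene','stand',(347.5,292.9)),
('top','grip',(271.4,278.6)),('top','ptr',(285.6,169.2)),('top','tab',(306.2,175.5)),('top','axle',(292.6,232.4)),('wrist','grip',(325.5,230)),('wrist','b1',(270,205)),('wrist','b2',(382,205))]
def F(p,c=1):
    P=pts(p);x,y,w=p[:3];C,S=np.cos(w),np.sin(w)
    for n,Y in (('b1',-100),('b2',100)): P[n]=np.array([x-120*C-S*Y,y-120*S+C*Y,16])
    e=[proj(a,P[n])-m for a,n,m in M]
    return np.r_[np.ravel(e), (p[4]-p[3]+.45)*300*c]
s=least_squares(F,[600,74,-.27,0,-.4,0],loss='soft_l1');print(s.x);print(F(s.x)[:-1].reshape(-1,2).T)
g=pts(s.x)['grip'];print(g)
# free height of grip from scene+wrist
G=least_squares(lambda P:np.r_[proj('scene',P)-(347.7,178.8),proj('top',P)-(271.4,278.6),proj('wrist',P)-(325.5,230)],g);print('grip free',G.x,G.fun)
R=Tt[:3,:3];print('tool delta to grip',R.T@(g-Tt[:3,3]),R.T@(G.x-Tt[:3,3]))
E
```

```text
[599.634  69.93   -0.269   0.012  -0.438   0.05 ]
[[ 2.905  0.013  0.36  -1.91  -0.051  1.584 -0.236  0.209  1.121 -0.024
  -0.052  1.203]
 [ 1.019 -2.022  0.039  0.467  1.819 -0.104 -1.048  0.694 -0.15  -0.467
   0.153 -0.314]]
[464.224 105.528 314.989]
grip free [463.657 105.331 318.712] [ 2.837 -0.194  1.47   0.051 -0.411 -0.127]
tool delta to grip [  1.426   0.848 137.652] [  1.916   0.502 133.929]
```

The wrist view shows the bar running from (327,195) to (327,268), and the base plate edge is level between (270,205) and (382,205). The tool is therefore aligned with the stand. I'll descend and take hold.

```bash
python3 -m creep '[4,0.8,0,0,0,0.2,50, 0,0,40,0,0,0,50, 0,0,40,0,0,0,50, 0,0,40,0,0,0,50, 0,0,25,0,0,0,50, 0,0,12,0,0,0,50, 0,0,0,0,0,0,10, 0,0,0,0,0,0,10, 0,0,0,0,0,0,10, 0,0,0,0,0,0,10, 0,0,0,0,0,0,10]' 25
python3 - <<'E'
from rig import r, imaging
import cv2
from h import *
np.set_printoptions(precision=2,suppress=True)
s=r.observe();print(s['clock'],s['tcp_pos'],s['ft_force'])
d=imaging.read_camera('scene');cv2.imwrite('pics/s1.png',d['img'][:,:,::-1])
for t in ['pointer_tip','index_tab','axle']: print(t,[(a['centre'],a['confidence']) for a in imaging.landmark_of(t,'scene')[:2]])
p=[599.634,69.93,-.269,.012,-.438,.05];c,S=np.cos(p[2]),np.sin(p[2])
W=lambda X,Y,Z:np.array([p[0]+c*X-S*Y,p[1]+S*X+c*Y,Z])
for R in (130,145,160):
    print(R,*[((proj('scene',W(123,-R*np.sin(a),175+R*np.cos(a)))-(310,225))*4.4).round() for a in (-.5,-.4,-.3,-.1,0,.1,.3,.5)])
print((proj('scene',W(140,0,175))-(310,225))*4.4)
im=d['img'][140:320,250:450]
hsv=cv2.cvtColor(im,cv2.COLOR_RGB2HSV)
for q in [(298,212),(410,270),(340,222),(340,245),(300,235)]: print(q,hsv[q[1]-140,q[0]-250])
out=cv2.resize(im,None,fx=4,fy=3.3,interpolation=2)[:,:,::-1];cv2.imwrite('pics/c1.png',cv2.resize(im,(800,600),interpolation=cv2.INTER_CUBIC)[:,:,::-1])
E
```

```text
clock: 4.05
tcp_pos: [461.2, 108.7, 297.0]
ee_rot: [0.136, 0.991, -0.0, 0.001]
ft_force: [-1.7, -4.9, 6.1]
gripper_width: 17.5
finger_force: 25.0
4.05 [461.22 108.73 296.98] [-1.66 -4.88  6.13]
pointer_tip [([379.3, 258.4], 0.98)]
index_tab [([348.5, 239.5], 0.43)]
axle [([350.3, 254.0], 0.76)]
130 [306. 136.] [285. 128.] [263. 122.] [216. 114.] [192. 113.] [168. 113.] [120. 119.] [ 76. 132.]
145 [322. 119.] [298. 110.] [273. 103.] [221.  94.] [194.  93.] [166.  94.] [113. 100.] [ 63. 114.]
160 [337. 102.] [311.  92.] [284.  84.] [225.  74.] [195.  73.] [165.  73.] [105.  81.] [49. 97.]
[181.9  295.62]
(298, 212) [ 19 180 136]
(410, 270) [ 19 183 191]
(340, 222) [ 19 180 116]
(340, 245) [ 14  30 235]
(300, 235) [ 19 177 115]
```

View pics/c1.png

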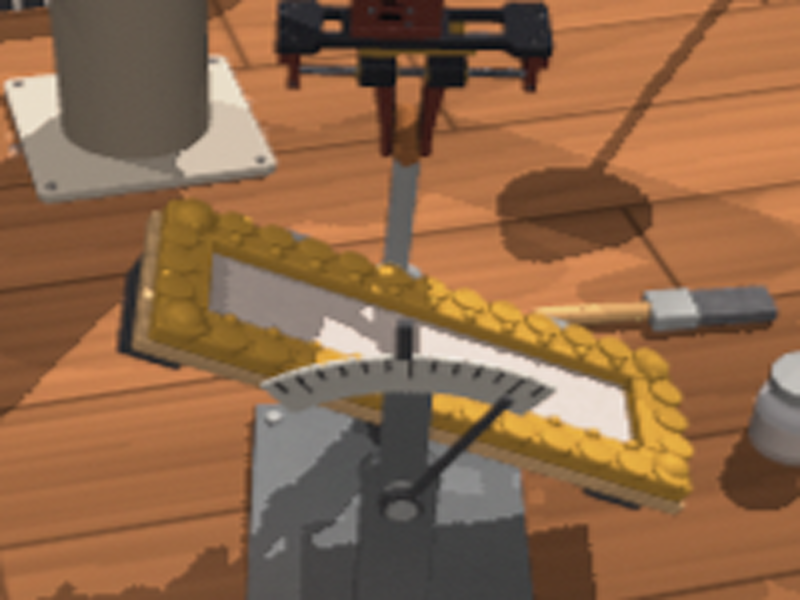

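Grip closed on the bar (17.5 mm, 25 N). The crop shows the tab at (404,340), the zero tick at (410,363) and the pointer tip at (508,402). The index is therefore about +0.03, and the pointer sits about 4.5 divisions the other way. Next I'll write the estimator.

```bash
export OFF=0.018; python3 est.py 0 -0.3 0 0.45; python3 -m creep '[0,-3,0.1,0,0,0,10, 0,-4,0.2,0,0,0,10, 0,-4,0.2,0,0,0,10, 0,0,0,0,0,0,10]' 25; python3 est.py 3 -0.3 0 0.45
```

```text
t=4.25 f=-0.002 meas=-0.466 (n3351) th=-0.466 w=0.000 carrier=-0.464 fb=0.000 s=1.00 c=0.0
next f=0.148: dy=-20.9 dz=1.5  still: [-0.452  0.   ] go: [-0.154  0.732] F [-1.1 -3.4  5.8]
clock: 4.7
tcp_pos: [459.0, 100.5, 297.2]
ee_rot: [0.136, 0.991, 0.003, 0.002]
ft_force: [-1.5, 8.3, 8.4]
gripper_width: 17.5
finger_force: 25.0
t=4.70 f=0.060 meas=-0.385 (n3438) th=-0.383 w=0.182 carrier=-0.438 fb=-0.005 s=1.00 c=0.1
next f=0.097: dy=-5.1 dz=0.8  still: [-0.336  0.018] go: [-0.326  0.067] F [-1.5  8.3  8.4]
```

```bash
export OFF=0.018; python3 -m creep '[0,-2.5,0.4,0,0,0,10, 0,-2.5,0.4,0,0,0,10, 0,0,0,0,0,0,10, 0,0,0,0,0,0,10]' 25|grep ft; python3 est.py 2 -0.3 0 0.45
```

```text
ft_force: [-1.3, 7.5, 9.7]
t=5.15 f=0.095 meas=-0.329 (n3443) th=-0.329 w=0.077 carrier=-0.419 fb=-0.004 s=1.00 c=0.1
next f=0.107: dy=-1.6 dz=0.4  still: [-0.309  0.008] go: [-0.306  0.024] F [-1.3  7.5  9.7]
```

```bash
export OFF=0.018; python3 -m creep '[0,0,0,0,0,0,10, 0,0,0,0,0,0,10, 0,0,0,0,0,0,10]' 25|grep ft; python3 est.py 0 -0.3 0 0.45
python3 -c "
from rig import imaging
print([(a['centre'],a['confidence']) for a in imaging.landmark_of('pointer_tip','scene')])"
```

```text
ft_force: [-2.4, 8.5, 11.4]
t=5.50 f=0.095 meas=-0.336 (n3447) th=-0.332 w=-0.026 carrier=-0.424 fb=-0.003 s=1.04 c=0.5
next f=0.204: dy=-15.1 dz=2.5  still: [-0.358  0.   ] go: [-0.134  0.589] F [-2.4  8.5 11.4]
[([371.7, 256.6], 0.61), ([345.2, 177.5], 0.43)]
```

```bash
cat > ptr.py <<'E'
from est import *
def pointer(img,lo,hi,r0=60,r1=126,dc=-1.0):
    G=cv2.GaussianBlur(img.max(2).astype(np.float32),(0,0),.5);best=[]
    f,cx,cy,T=CAM['scene']
    def prof(t,r):
        y=-r*np.sin(t);z=175+r*np.cos(t);P=np.c_[X0+C*138-S*y,Y0+S*138+C*y,z];q=(P-T[:3,3])@T[:3,:3]
        u=(cx+dc-f*q[:,0]/q[:,2]).astype(np.float32);v=(cy+f*q[:,1]/q[:,2]).astype(np.float32)
        return cv2.remap(G,u[None],v[None],1)[0]
    r=np.linspace(r0,r1,40);A=np.arange(lo,hi,.005);V=np.array([prof(a,r) for a in A])
    d=V.mean(1);i=d.argmin();w=np.clip(d.min()+25-d,0,None)*(abs(np.arange(len(A))-i)<14);return (w*A).sum()/w.sum(),d.min(),np.median(d)
if __name__=='__main__':
    for n in ('scene0','s1','last'):
        im=cv2.imread(f'pics/{n}.png')[:,:,::-1].copy();print(n,tilt(im)[0],pointer(im,-.7,-.15),pointer(im,-.7,-.15,85,126))
E
python3 ptr.py
```

```text
scene0 -0.4650142575942078 (np.float64(-0.4410088450581244), np.float32(45.96513), np.float32(134.93701)) (np.float64(-0.44206261800952773), np.float32(47.45263), np.float32(162.1601))
s1 -0.47210467847381776 (np.float64(-0.4473665491212146), np.float32(47.217022), np.float32(145.0248)) (np.float64(-0.4486102657787179), np.float32(47.655132), np.float32(164.66055))
last -0.35363039849389044 (np.float64(-0.3305500360606399), np.float32(46.429844), np.float32(141.77158)) (np.float64(-0.33162412199163016), np.float32(47.05035), np.float32(156.52373))
```

```bash
sed -i "s/-OFF)\/.01,/-OFF)\/.006,/; s/get('OFF',0)/get('OFF',.023)/" est.py; python3 -m creep '[0,-2,0.4,0,0,0,10, 0,-1.5,0.4,0,0,0,10, 0,0,0,0,0,0,10, 0,0,0,0,0,0,10]' 25|grep ft; python3 est.py 2 -0.28 0.05 0.45
```

```text
ft_force: [-2.1, 7.1, 13.5]
t=6.00 f=0.120 meas=-0.324 (n3445) th=-0.327 w=-0.033 carrier=-0.444 fb=-0.003 s=1.02 c=2.9
next f=0.231: dy=-15.4 dz=2.8  still: [-0.333  0.   ] go: [-0.096  0.651] F [-2.1  7.1 13.5]
```

```bash
python3 -m creep '[0,-2,-0.5,0,0,0,10, 0,-1,-0.5,0,0,0,10, 0,0,0,0,0,0,10, 0,0,0,0,0,0,10]' 25|grep ft; python3 est.py 2 -0.26 0.06 0.45
```

```text
ft_force: [1.5, 7.1, 3.2]
t=6.45 f=0.143 meas=-0.318 (n3456) th=-0.300 w=0.114 carrier=-0.432 fb=-0.011 s=0.99 c=9.3
next f=0.110: dy=4.6 dz=-0.2  still: [-0.238  0.137] go: [-0.247  0.092] F [1.5 7.1 3.2]
```

```bash
python3 ptr.py | tail -1; python3 -m creep '[0,-2,0,0,0,0,10, 0,0,0,0,0,0,10, 0,0,0,0,0,0,10, 0,0,0,0,0,0,10]' 25|grep ft; python3 est.py 1 -0.26 0.06 0.45; python3 ptr.py | tail -1
```

```text
last -0.34084642310971247 (np.float64(-0.31674199282462), np.float32(46.451683), np.float32(142.42284)) (np.float64(-0.3179606041346279), np.float32(46.739697), np.float32(156.43643))
ft_force: [1.0, 7.4, 2.7]
t=6.90 f=0.157 meas=-0.265 (n3468) th=-0.278 w=0.081 carrier=-0.423 fb=-0.013 s=0.97 c=15.0
next f=0.103: dy=7.6 dz=-0.4  still: [-0.221  0.151] go: [-0.236  0.076] F [1.  7.4 2.7]
last -0.28777350255325 (np.float64(-0.2635039695296837), np.float32(46.59523), np.float32(139.78302)) (np.float64(-0.2651698078120323), np.float32(47.061005), np.float32(151.06732))
```

```bash
python3 -c "
import json;L=json.load(open('log.json'));L['meas']=L['meas'][-2:];json.dump(L,open('log.json','w'))"; python3 -m creep '[0,4,0,0,0,0,10, 0,4.5,0,0,0,0,10, 0,0,0,0,0,0,10]' 25|grep ft; python3 est.py 2 -0.15 0.1 0.4
```

```text
ft_force: [-2.3, -4.8, 11.5]
t=7.25 f=0.114 meas=-0.226 (n3471) th=-0.225 w=0.113 carrier=-0.340 fb=0.001 s=1.03 c=0.1
next f=0.129: dy=-2.1 dz=0.5  still: [-0.165  0.133] go: [-0.161  0.153] F [-2.3 -4.8 11.5]
```

```bash
python3 -m creep '[0,2,0,0,0,0,10, 0,2,0,0,0,0,10, 0,0,0,0,0,0,10]' 25|grep ft; python3 est.py 2 -0.14 0.1 0.4
```

```text
ft_force: [-3.4, -6.8, 13.9]
t=7.60 f=0.089 meas=-0.210 (n3485) th=-0.208 w=0.043 carrier=-0.293 fb=-0.004 s=1.09 c=0.8
next f=0.194: dy=-14.5 dz=2.1  still: [-0.198  0.001] go: [-0.172  0.13 ] F [-3.4 -6.8 13.9]
```

```bash
python3 -m creep '[0,-5,-0.5,0,0,0,10, 0,-5,-0.3,0,0,0,10, 0,0,0,0,0,0,10]' 25|grep ft; python3 est.py 2 -0.12 0.1 0.4
```

```text
ft_force: [2.4, 4.5, -0.2]
t=7.95 f=0.146 meas=-0.209 (n3477) th=-0.207 w=0.023 carrier=-0.344 fb=-0.009 s=1.11 c=1.2
next f=0.214: dy=-9.4 dz=2.2  still: [-0.189  0.051] go: [-0.173  0.133] F [ 2.4  4.5 -0.2]
```

```bash
python3 -m creep '[0,-3,0,0,0,0,10, 0,-2.5,0,0,0,0,10, 0,0,0,0,0,0,10]' 25|grep ft; python3 est.py 2 -0.1 0.1 0.4
```

```text
ft_force: [4.6, 6.5, -4.1]
t=8.30 f=0.184 meas=-0.203 (n3496) th=-0.201 w=0.048 carrier=-0.379 fb=-0.005 s=1.15 c=1.4
next f=0.193: dy=-1.3 dz=1.2  still: [-0.158  0.126] go: [-0.156  0.137] F [ 4.6  6.5 -4.1]
```

```bash
python3 -m creep '[0,0,0,0,0,0,10, 0,0,0,0,0,0,10, 0,0,0,0,0,0,10]' 25|grep ft; python3 est.py 0 -0.08 0.1 0.4
```

```text
ft_force: [4.2, 5.6, -3.9]
t=8.65 f=0.184 meas=-0.180 (n3494) th=-0.178 w=0.095 carrier=-0.358 fb=-0.004 s=1.16 c=1.5
next f=0.141: dy=5.9 dz=0.0  still: [-0.107  0.196] go: [-0.117  0.146] F [ 4.2  5.6 -3.9]
```

```bash
sed -i 's/k,c,m0,I0=.28,.03,.40,.082/k,c,m0,I0=.28,.03,.456,.0935/' est.py; python3 -m creep '[0,4,0,0,0,0,10, 0,4,0,0,0,0,10, 0,0,0,0,0,0,10]' 25|grep ft; python3 est.py 2 -0.05 0.1 0.4
```

```text
ft_force: [-0.1, -5.3, 6.7]
t=9.00 f=0.142 meas=-0.142 (n3493) th=-0.141 w=0.123 carrier=-0.280 fb=-0.003 s=1.02 c=0.3
next f=0.114: dy=3.8 dz=0.3  still: [-0.063  0.199] go: [-0.07   0.167] F [-0.1 -5.3  6.7]
```

```bash
python3 -m creep '[0,3.5,0,0,0,0,10, 0,3.5,0,0,0,0,10, 0,0,0,0,0,0,10]' 25|grep ft; python3 est.py 2 0.01 0.03 0.4
```

```text
ft_force: [-1.5, -6.7, 8.9]
t=9.35 f=0.094 meas=-0.103 (n3499) th=-0.100 w=0.126 carrier=-0.192 fb=-0.002 s=1.03 c=0.5
next f=0.037: dy=7.8 dz=-0.4  still: [-0.029  0.171] go: [-0.041  0.106] F [-1.5 -6.7  8.9]
```

```bash
python3 -m creep '[0,4,-0.2,0,0,0,10, 0,3.5,-0.2,0,0,0,10, 0,0,0,0,0,0,10]' 25|grep ft; python3 est.py 2 0.03 0.0 0.4
```

```text
ft_force: [-0.5, -5.8, 8.4]
t=9.70 f=0.040 meas=-0.074 (n3529) th=-0.070 w=0.086 carrier=-0.103 fb=-0.007 s=1.02 c=0.8
next f=0.035: dy=0.7 dz=-0.0  still: [-0.033  0.072] go: [-0.034  0.066] F [-0.5 -5.8  8.4]
```

```bash
python3 -m creep '[0,0,0,0,0,0,10, 0,0,0,0,0,0,10, 0,0,0,0,0,0,10]' 25|grep ft; python3 est.py 0 0.03 0.0 0.4
```

```text
ft_force: [0.3, -6.2, 8.7]
t=10.05 f=0.040 meas=-0.056 (n3533) th=-0.053 w=0.052 carrier=-0.079 fb=-0.014 s=1.01 c=1.3
next f=0.051: dy=-1.5 dz=0.1  still: [-0.031  0.042] go: [-0.028  0.055] F [ 0.3 -6.2  8.7]
```

```bash
python3 -c "
import cv2
im=cv2.imread('pics/last.png')[225:305,310:400];cv2.imwrite('pics/c2.png',cv2.resize(im,None,fx=7,fy=7,interpolation=cv2.INTER_CUBIC))"; python3 -m creep '[0,-2,0,0,0,0,10, 0,-2,0,0,0,0,10, 0,0,0,0,0,0,10]' 25|grep ft; python3 est.py 2 0.03 0.0 0.4
```

```text
ft_force: [1.5, 3.3, 5.7]
t=10.40 f=0.055 meas=-0.052 (n3537) th=-0.049 w=0.028 carrier=-0.082 fb=-0.022 s=0.99 c=1.8
next f=0.070: dy=-2.2 dz=0.2  still: [-0.033  0.035] go: [-0.03   0.054] F [1.5 3.3 5.7]
```

View pics/c2.png

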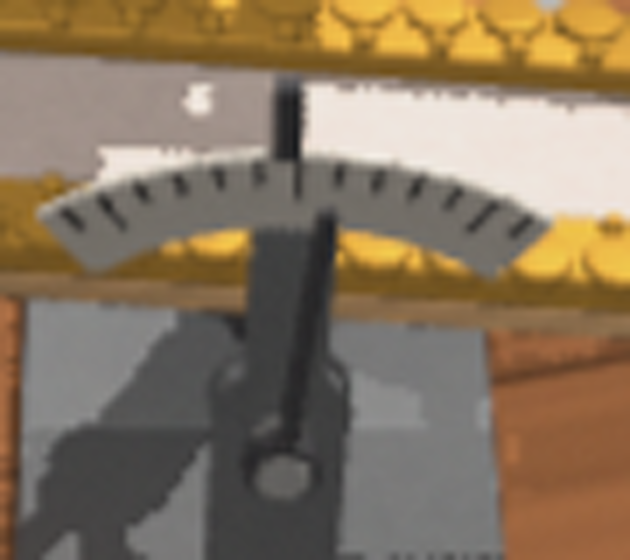

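Crop: tab at (288,118), pointer tip at (325,218) and zero tick at (297,175). The pointer is about 0.09 short of the tab, which puts the index at about +0.03 and agrees with the estimator to about 0.01.

```bash
python3 -m creep '[0,-2,0,0,0,0,10, 0,-1,0,0,0,0,10, 0,0,0,0,0,0,10]' 25|grep ft; python3 est.py 2 0.04 0.0 0.4
```

```text
ft_force: [1.8, 5.3, 4.0]
t=10.75 f=0.072 meas=-0.049 (n3532) th=-0.046 w=0.028 carrier=-0.094 fb=-0.024 s=1.00 c=2.0
next f=0.071: dy=0.1 dz=0.1  still: [-0.024  0.059] go: [-0.025  0.058] F [1.8 5.3 4. ]
```

```bash
python3 -m creep '[0,-1.5,0,0,0,0,10, 0,0,0,0,0,0,10, 0,0,0,0,0,0,10]' 25|grep ft; python3 est.py 1 0.04 0.0 0.4
```

```text
ft_force: [3.4, 6.9, 2.8]
t=11.10 f=0.081 meas=-0.042 (n3516) th=-0.039 w=0.044 carrier=-0.096 fb=-0.024 s=1.02 c=2.0
next f=0.046: dy=5.0 dz=-0.1  still: [-0.006  0.093] go: [-0.014  0.051] F [3.4 6.9 2.8]
```

```bash
python3 -m creep '[0,2.5,0,0,0,0,10, 0,2.5,0,0,0,0,10, 0,0,0,0,0,0,10]' 25|grep ft; python3 est.py 2 0.04 0.0 0.4
```

```text
ft_force: [1.1, -4.4, 8.9]
t=11.45 f=0.062 meas=-0.028 (n3526) th=-0.026 w=0.049 carrier=-0.065 fb=-0.023 s=1.06 c=1.7
next f=0.024: dy=5.2 dz=-0.3  still: [0.006 0.082] go: [-0.003  0.04 ] F [ 1.1 -4.4  8.9]
```

```bash
python3 -m creep '[0,2,0,0,0,0,10, 0,1.2,0,0,0,0,10, 0,0,0,0,0,0,10]' 25|grep ft; python3 est.py 2 0.04 0.0 0.4
```

```text
ft_force: [0.6, -7.2, 10.3]
t=11.80 f=0.044 meas=-0.008 (n3535) th=-0.008 w=0.054 carrier=-0.030 fb=-0.022 s=1.08 c=1.6
next f=-0.002: dy=6.4 dz=-0.2  still: [0.024 0.082] go: [0.015 0.031] F [ 0.6 -7.2 10.3]
```

```bash
python3 -m creep '[0,2.5,-0.2,0,0,0,10, 0,2.5,-0.2,0,0,0,10, 0,0,0,0,0,0,10]' 25|grep ft; python3 est.py 2 0.04 0.0 0.4
```

```text
ft_force: [0.2, -7.4, 9.2]
t=12.15 f=0.009 meas=0.002 (n3527) th=0.004 w=0.035 carrier=0.019 fb=-0.024 s=1.07 c=1.8
next f=0.009: dy=0.1 dz=-0.2  still: [0.018 0.022] go: [0.018 0.022] F [ 0.2 -7.4  9.2]
```

```bash
python3 -m creep '[0,0,0,0,0,0,10, 0,0,0,0,0,0,10, 0,0,0,0,0,0,10, 0,0,0,0,0,0,10]' 25|grep ft; python3 est.py 0 0.04 0.0 0.4
```

```text
ft_force: [0.7, -7.6, 8.2]
t=12.60 f=0.009 meas=-0.001 (n3538) th=0.002 w=-0.005 carrier=0.023 fb=-0.030 s=1.02 c=2.5
next f=0.056: dy=-6.5 dz=0.1  still: [-0.007 -0.033] go: [0.004 0.021] F [ 0.7 -7.6  8.2]
```

```bash
sed -i 's/p\[2\]\/.015/(p[2]+.032)\/.01/' est.py; python3 -m creep '[0,-4.5,0,0,0,0,10, 0,-4.3,0,0,0,0,10, 0,0,0,0,0,0,10]' 25|grep ft; python3 est.py 2 0.04 0.0 0.4
```

```text
ft_force: [4.5, 3.7, 3.9]
t=12.95 f=0.055 meas=-0.009 (n3524) th=-0.008 w=-0.010 carrier=-0.028 fb=-0.035 s=0.96 c=0.4
next f=0.073: dy=-2.5 dz=0.2  still: [-0.007  0.014] go: [-0.002  0.036] F [4.5 3.7 3.9]
```

```bash
python3 -m creep '[0,-2,0,0,0,0,10, 0,-1.2,0,0,0,0,10, 0,0,0,0,0,0,10]' 25|grep ft; python3 est.py 2 0.04 0.0 0.4
```

```text
ft_force: [2.9, 5.9, 3.8]
t=13.30 f=0.074 meas=-0.009 (n3527) th=-0.009 w=0.018 carrier=-0.047 fb=-0.035 s=0.97 c=0.4
next f=0.046: dy=3.9 dz=0.0  still: [0.013 0.07 ] go: [0.007 0.036] F [2.9 5.9 3.8]
```

```bash
python3 -m creep '[0,0,0,0,0,0,10, 0,2.5,0,0,0,0,10, 0,2.5,0,0,0,0,10, 0,0,0,0,0,0,10]' 25|grep ft; python3 est.py 3 0.04 0.0 0.5
```

```text
ft_force: [1.5, -2.9, 8.4]
t=13.75 f=0.053 meas=0.007 (n3520) th=0.006 w=0.042 carrier=-0.010 fb=-0.036 s=0.99 c=0.3
next f=0.010: dy=5.9 dz=-0.0  still: [0.035 0.076] go: [0.025 0.025] F [ 1.5 -2.9  8.4]
```

```bash
python3 -m creep '[0,3,0,0,0,0,10, 0,2.8,0,0,0,0,10, 0,0,0,0,0,0,10, 0,0,0,0,0,0,10]' 25|grep ft; python3 est.py 2 0.04 0.0 0.5
```

```text
ft_force: [2.1, -6.5, 8.3]
t=14.20 f=0.017 meas=0.027 (n3527) th=0.027 w=0.036 carrier=0.045 fb=-0.036 s=0.99 c=0.3
next f=-0.002: dy=2.7 dz=-0.1  still: [0.044 0.035] go: [0.039 0.011] F [ 2.1 -6.5  8.3]
```

```bash
python3 -m creep '[0,1.5,0,0,0,0,10, 0,1.3,0,0,0,0,10, 0,0,0,0,0,0,10, 0,0,0,0,0,0,10]' 25|grep ft; python3 est.py 2 0.04 0.0 0.5
```

```text
ft_force: [0.9, -7.9, 8.5]
t=14.65 f=-0.000 meas=0.036 (n3545) th=0.037 w=0.014 carrier=0.072 fb=-0.035 s=0.99 c=0.2
next f=0.006: dy=-0.8 dz=-0.2  still: [ 0.039 -0.004] go: [0.041 0.003] F [ 0.9 -7.9  8.5]
```

```bash
python3 -m creep '[0,-1.5,0,0,0,0,10, 0,-1.6,0,0,0,0,10, 0,0,0,0,0,0,10, 0,0,0,0,0,0,10]' 25|grep ft; python3 est.py 2 0.04 0.0 0.5
```

```text
ft_force: [4.2, 1.8, 4.6]
t=15.10 f=0.007 meas=0.034 (n3544) th=0.036 w=-0.004 carrier=0.064 fb=-0.036 s=0.96 c=0.3
next f=0.023: dy=-2.2 dz=-0.3  still: [ 0.03  -0.017] go: [0.034 0.002] F [4.2 1.8 4.6]
```

```bash
python3 -m creep '[0,-1.8,0,0,0,0,10, 0,-1.2,0,0,0,0,10, 0,0,0,0,0,0,10, 0,0,0,0,0,0,10]' 25|grep ft; python3 est.py 2 0.04 0.0 0.5;python3 -c "
import cv2
im=cv2.imread('pics/last.png')[225:305,310:400];cv2.imwrite('pics/c3.png',cv2.resize(im,None,fx=7,fy=7,interpolation=cv2.INTER_CUBIC))"
```

```text
ft_force: [4.2, 4.3, 5.3]
t=15.55 f=0.024 meas=0.031 (n3528) th=0.032 w=-0.002 carrier=0.043 fb=-0.036 s=0.96 c=0.3
next f=0.023: dy=0.1 dz=-0.2  still: [0.033 0.007] go: [0.033 0.006] F [4.2 4.3 5.3]
```

View pics/c3.png

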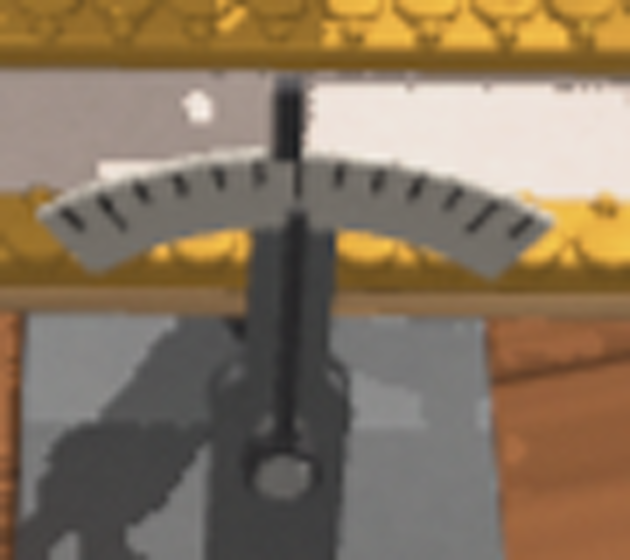

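Crop: pointer tip at (296,215), tab at (288,118), so the pointer is about 0.02 from the tab. I'll keep holding.

```bash
python3 -m creep '[0,-0.7,0,0,0,0,10, 0,0,0,0,0,0,10, 0,0,0,0,0,0,10, 0,0,0,0,0,0,10]' 25|grep ft; python3 est.py 1 0.05 0.0 0.5
```

```text
ft_force: [4.6, 4.5, 3.5]
t=16.00 f=0.028 meas=0.029 (n3530) th=0.030 w=0.004 carrier=0.040 fb=-0.038 s=0.97 c=0.3
next f=0.026: dy=0.2 dz=-0.2  still: [0.035 0.015] go: [0.034 0.013] F [4.6 4.5 3.5]
```

```bash
python3 -m creep '[0,-0.5,0,0,0,0,10, 0,0,0,0,0,0,10, 0,0,0,0,0,0,10, 0,0,0,0,0,0,10, 0,0,0,0,0,0,10]' 25|grep ft; python3 est.py 1 0.05 0.0 0.5
```

```text
ft_force: [3.9, 4.7, 4.3]
t=16.55 f=0.031 meas=0.035 (n3540) th=0.035 w=0.019 carrier=0.043 fb=-0.038 s=0.97 c=0.3
next f=0.008: dy=3.2 dz=-0.3  still: [0.049 0.039] go: [0.044 0.011] F [3.9 4.7 4.3]
```

```bash
python3 -m creep '[0,2.5,0,0,0,0,10, 0,2.5,0,0,0,0,10, 0,0,0,0,0,0,10, 0,0,0,0,0,0,10]' 25|grep ft; python3 est.py 2 0.05 0.0 0.5
```

```text
ft_force: [3.3, -4.4, 7.7]
t=17.00 f=0.010 meas=0.044 (n3447) th=0.044 w=0.016 carrier=0.072 fb=-0.038 s=0.97 c=0.2
next f=0.002: dy=1.1 dz=-0.3  still: [0.052 0.014] go: [0.05  0.005] F [ 3.3 -4.4  7.7]
```

```bash
python3 -m creep '[0,1.4,0,0,0,0,10, 0,0,0,0,0,0,10, 0,0,0,0,0,0,10, 0,0,0,0,0,0,10, 0,0,0,0,0,0,10]' 25|grep ft; python3 est.py 1 0.05 0.0 0.5
```

```text
ft_force: [2.8, -7.0, 8.6]
t=17.55 f=0.003 meas=0.047 (n3434) th=0.047 w=-0.000 carrier=0.082 fb=-0.038 s=0.97 c=0.3
next f=0.014: dy=-1.5 dz=-0.3  still: [ 0.044 -0.011] go: [0.047 0.002] F [ 2.8 -7.   8.6]
```

```bash
python3 -m creep '[0,-1.8,0,0,0,0,10, 0,-1.8,0,0,0,0,10, 0,0,0,0,0,0,10, 0,0,0,0,0,0,10, 0,0,0,0,0,0,10]' 25|grep ft; python3 est.py 2 0.05 0.0 0.5
```

```text
ft_force: [4.3, 2.2, 5.0]
t=18.10 f=0.016 meas=0.037 (n3553) th=0.038 w=-0.009 carrier=0.061 fb=-0.038 s=0.95 c=0.5
next f=0.031: dy=-2.2 dz=-0.2  still: [ 0.033 -0.012] go: [0.037 0.007] F [4.3 2.2 5. ]
```

```bash
sed -i 's/(p\[2\]+.032)\/.01/(p[2]+.025)\/.02/; s/m0,I0=.28,.03,.456,.0935/m0,I0=.28,.03,.43,.088/' est.py; python3 -m creep '[0,0,0,0,0,0,10, 0,0,0,0,0,0,10, 0,0,0,0,0,0,10, 0,3.5,0,0,0,0,10, 0,3.5,0,0,0,0,10, 0,0,0,0,0,0,10]' 25|grep ft; python3 est.py 5 -0.05 -0.1 0.4
```

```text
ft_force: [2.8, -6.4, 7.3]
t=18.75 f=-0.020 meas=0.031 (n3532) th=0.029 w=-0.048 carrier=0.085 fb=-0.035 s=0.98 c=0.6
next f=-0.056: dy=5.0 dz=-0.3  still: [-0.011 -0.115] go: [-0.02 -0.16] F [ 2.8 -6.4  7.3]
```

```bash
python3 -m creep '[0,0,0,0,0,0,10, 0,0,0,0,0,0,10, 0,0,0,0,0,0,10, 0,0,0,0,0,0,10]' 25|grep ft; python3 est.py 0 -0.06 -0.1 0.4
```

```text
ft_force: [3.2, -6.7, 7.1]
t=19.20 f=-0.020 meas=-0.002 (n3539) th=-0.003 w=-0.102 carrier=0.052 fb=-0.034 s=0.98 c=0.5
next f=0.017: dy=-5.2 dz=-0.5  still: [-0.075 -0.193] go: [-0.066 -0.146] F [ 3.2 -6.7  7.1]
```

```bash
python3 -m creep '[0,-4,0,0,0,0,10, 0,-4,0,0,0,0,10, 0,-4,0,0,0,0,10, 0,0,0,0,0,0,10]' 25|grep ft; python3 est.py 3 -0.12 -0.1 0.4
```

```text
ft_force: [4.6, 4.8, 5.0]
t=19.65 f=0.047 meas=-0.055 (n3535) th=-0.055 w=-0.113 carrier=-0.069 fb=-0.033 s=0.99 c=0.4
next f=0.038: dy=1.3 dz=-0.1  still: [-0.116 -0.139] go: [-0.118 -0.151] F [4.6 4.8 5. ]
```

```bash
python3 -m creep '[0,-2,0,0,0,0,10, 0,-2,0,0,0,0,10, 0,-1.5,0,0,0,0,10, 0,0,0,0,0,0,10]' 25|grep ft; python3 est.py 3 -0.17 -0.1 0.4
```

```text
ft_force: [5.8, 6.9, 4.8]
t=20.10 f=0.084 meas=-0.109 (n3521) th=-0.108 w=-0.110 carrier=-0.157 fb=-0.035 s=1.02 c=0.4
next f=0.071: dy=1.7 dz=0.2  still: [-0.167 -0.131] go: [-0.17  -0.147] F [5.8 6.9 4.8]
```

```bash
python3 -m creep '[0,-2,0,0,0,0,10, 0,-2,0,0,0,0,10, 0,-1.7,0,0,0,0,10, 0,0,0,0,0,0,10]' 25|grep ft; python3 est.py 3 -0.22 -0.08 0.4
```

```text
ft_force: [5.9, 6.2, 4.5]
t=20.55 f=0.125 meas=-0.149 (n3504) th=-0.150 w=-0.074 carrier=-0.239 fb=-0.036 s=0.98 c=0.2
next f=0.059: dy=9.2 dz=0.0  still: [-0.179 -0.051] go: [-0.196 -0.135] F [5.9 6.2 4.5]
```

```bash
python3 -m creep '[0,2.5,0,0,0,0,10, 0,2.5,0,0,0,0,10, 0,0,0,0,0,0,10, 0,0,0,0,0,0,10]' 25|grep ft; python3 est.py 2 -0.26 -0.08 0.4
```

```text
ft_force: [1.5, -3.7, 9.7]
t=21.00 f=0.104 meas=-0.182 (n3479) th=-0.182 w=-0.079 carrier=-0.251 fb=-0.036 s=0.98 c=0.2
next f=0.084: dy=2.8 dz=0.5  still: [-0.23  -0.116] go: [-0.235 -0.141] F [ 1.5 -3.7  9.7]
```

```bash
python3 -m creep '[0,-2,0,0,0,0,10, 0,-2.5,0,0,0,0,10, 0,0,0,0,0,0,10, 0,0,0,0,0,0,10]' 25|grep ft; python3 est.py 2 -0.30 -0.06 0.4
```

```text
ft_force: [4.8, 4.3, 5.3]
t=21.45 f=0.124 meas=-0.221 (n3471) th=-0.221 w=-0.091 carrier=-0.312 fb=-0.033 s=1.00 c=0.1
next f=0.131: dy=-1.0 dz=1.0  still: [-0.275 -0.13 ] go: [-0.273 -0.121] F [4.8 4.3 5.3]
```

```bash
python3 -m creep '[0,-2,0,0,0,0,10, 0,-2,0,0,0,0,10, 0,0,0,0,0,0,10]' 25|grep ft; python3 est.py 2 -0.30 -0.06 0.4
```

```text
ft_force: [5.2, 5.2, 3.1]
t=21.80 f=0.151 meas=-0.255 (n3454) th=-0.255 w=-0.097 carrier=-0.376 fb=-0.029 s=1.01 c=0.1
next f=0.173: dy=-3.1 dz=1.7  still: [-0.308 -0.124] go: [-0.303 -0.096] F [5.2 5.2 3.1]
```

```bash
python3 -m creep '[0,-2.8,0,0,0,0,10, 0,0,0,0,0,0,10, 0,0,0,0,0,0,10, 0,0,0,0,0,0,10]' 25|grep ft; python3 est.py 1 -0.30 -0.06 0.4; python3 ptr.py | tail -1
```

```text
ft_force: [6.9, 5.8, 1.3]
t=22.25 f=0.171 meas=-0.290 (n3479) th=-0.291 w=-0.080 carrier=-0.432 fb=-0.030 s=1.01 c=0.2
next f=0.193: dy=-3.0 dz=2.0  still: [-0.308  0.   ] go: [-0.264  0.114] F [6.9 5.8 1.3]
last -0.31267148791865434 (np.float64(-0.28736720723371273), np.float32(46.34597), np.float32(140.90974)) (np.float64(-0.2884625261589414), np.float32(47.107185), np.float32(153.56705))
```

```bash
python3 -m creep '[0,0,0,0,0,0,10, 0,0.5,0,0,0,0,10, 0,1,0,0,0,0,10, 0,1,0,0,0,0,10, 0,0.8,0,0,0,0,10, 0,0.8,0,0,0,0,10]' 25|grep ft; python3 est.py 6 -0.35 -0.06 0.4
```

```text
ft_force: [1.8, -6.8, 7.7]
t=22.90 f=0.160 meas=-0.276 (n3475) th=-0.286 w=-0.021 carrier=-0.443 fb=-0.003 s=1.07 c=4.9
next f=0.120: dy=5.5 dz=0.5  still: [-0.293  0.   ] go: [-0.313 -0.098] F [ 1.8 -6.8  7.7]
```

```bash
python3 -c "
import json;L=json.load(open('log.json'));L['meas']=L['meas'][-1:];json.dump(L,open('log.json','w'))"; python3 -m creep '[0,1.5,0,0,0,0,10, 0,1,0,0,0,0,10, 0,0,0,0,0,0,10]' 25|grep ft; python3 est.py 2 -0.35 -0.06 0.4
```

```text
ft_force: [2.4, -6.8, 9.4]
t=23.25 f=0.144 meas=-0.279 (n3460) th=-0.279 w=-0.023 carrier=-0.398 fb=-0.025 s=1.00 c=0.0
next f=0.103: dy=5.7 dz=0.5  still: [-0.301 -0.063] go: [-0.311 -0.114] F [ 2.4 -6.8  9.4]
```

```bash
python3 -m creep '[0,0,0,0,0,0,10, 0,0,0,0,0,0,10, 0,0,0,0,0,0,10, 0,0,0,0,0,0,10]' 25|grep ft; python3 est.py 0 -0.35 -0.06 0.4
```

```text
ft_force: [2.2, -7.8, 9.0]
t=23.70 f=0.144 meas=-0.301 (n3459) th=-0.301 w=-0.068 carrier=-0.419 fb=-0.026 s=1.01 c=0.0
next f=0.169: dy=-3.5 dz=1.8  still: [-0.332  0.   ] go: [-0.283  0.111] F [ 2.2 -7.8  9. ]
```

```bash
python3 -m creep '[0,0,0,0,0,0,10, 0,0,0,0,0,0,10, 0,0.4,0,0,0,0,10, 0,0.5,0,0,0,0,10, 0,0.5,0,0,0,0,10, 0,0.5,0,0,0,0,10, 0,0.5,0,0,0,0,10]' 25|grep ft; python3 est.py 7 -0.35 -0.06 0.4
```

```text
ft_force: [0.7, -10.1, 13.1]
t=24.45 f=0.130 meas=-0.328 (n3444) th=-0.330 w=-0.021 carrier=-0.450 fb=-0.010 s=1.03 c=0.4
next f=0.134: dy=-0.5 dz=1.2  still: [-0.33  0.  ] go: [-0.326  0.   ] F [  0.7 -10.1  13.1]
```

```bash
python3 -m creep '[0,0.6,-0.1,0,0,0,10, 0,0.6,-0.1,0,0,0,10, 0,0.7,-0.1,0,0,0,10, 0,0.7,-0.1,0,0,0,10, 0,0.7,-0.1,0,0,0,10, 0,0.7,-0.1,0,0,0,10, 0,0.7,-0.1,0,0,0,10, 0,0.7,-0.1,0,0,0,10, 0,0.7,-0.1,0,0,0,10, 0,0.7,-0.1,0,0,0,10, 0,0.7,-0.1,0,0,0,10, 0,0.7,-0.1,0,0,0,10, 0,0.7,0,0,0,0,10, 0,0.7,0,0,0,0,10, 0,0.7,0,0,0,0,10, 0,0.7,0,0,0,0,10, 0,0.8,0,0,0,0,10, 0,0.8,0,0,0,0,10, 0,0.8,0,0,0,0,10, 0,0.8,0,0,0,0,10]' 25|grep ft; python3 est.py 20 -0.35 -0.06 0.4
```

```text
ft_force: [2.3, -6.6, 8.5]
t=26.50 f=0.027 meas=-0.432 (n3387) th=-0.433 w=-0.052 carrier=-0.450 fb=-0.010 s=1.00 c=0.3
next f=0.177: dy=-20.9 dz=2.8  still: [-0.433  0.   ] go: [-0.135  0.735] F [ 2.3 -6.6  8.5]
```

```bash
python3 -m creep '[0,0.9,0,0,0,0,10, 0,0.9,0,0,0,0,10, 0,0.9,0,0,0,0,10, 0,0.9,0,0,0,0,10, 0,0.9,0,0,0,0,10, 0,0.9,0,0,0,0,10, 0,0.9,0,0,0,0,10, 0,0.9,0,0,0,0,10, 0,0.5,0,0,0,0,10, 0,0,0,0,0,0,10, 0,-0.7,0,0,0,0,10, 0,-0.5,0,0,0,0,10, 0,0,0,0,0,0,10]' 25|grep ft; python3 est.py 9 -0.35 -0.06 0.4
```

```text
ft_force: [4.2, -3.7, 3.6]
t=27.85 f=-0.028 meas=-0.486 (n3347) th=-0.488 w=0.000 carrier=-0.450 fb=-0.009 s=1.00 c=0.3
next f=0.122: dy=-21.0 dz=1.3  still: [-0.488  0.   ] go: [-0.195  0.684] F [ 4.2 -3.7  3.6]
```

```bash
python3 -m creep '[0,0,0,0,0,0,55, 0,0,0,0,0,0,55, 0,0,0,0,0,0,55, 0,0,0,0,0,0,55, 0,0,-10,0,0,0,55, 0,0,-25,0,0,0,55, 0,0,-40,0,0,0,55, 0,0,-45,0,0,0,55, 0,0,-30,0,0,0,55, 0,0,0,0,0,0,55, 0,0,0,0,0,0,55]'; python3 - <<'E'
from ptr import *
d=imaging.read_camera('scene');im=d['img'];print(tilt(im)[0]+.023,pointer(im,-.7,-.15))
cv2.imwrite('pics/end.png',cv2.resize(im[120:330,230:480],(750,600))[:,:,::-1])
E
```

```text
clock: 29.0
tcp_pos: [461.6, 113.2, 448.0]
ee_rot: [0.136, 0.991, 0.0, 0.001]
ft_force: [-1.0, 0.6, -0.2]
gripper_width: 55.1
finger_force: 0.0
-0.489174247699674 (np.float64(-0.4848272159024739), np.float32(47.415802), np.float32(145.66885))
```

View pics/end.png

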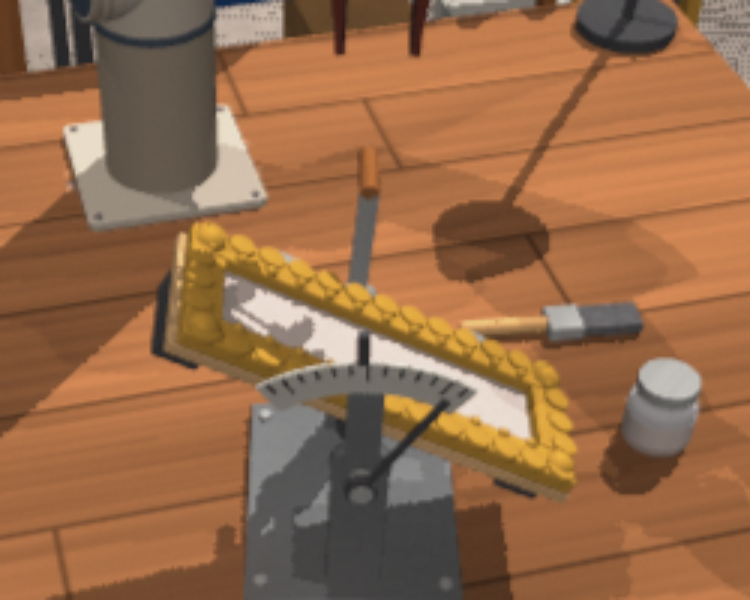

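The final picture shows the carrier lying on its original stop with the pointer tip at (447,403). The fingers are clear above the grip at (369,170), and the brush, jar and tab have not moved.

```bash
python3 -c "
from rig import r
print(r.sign_off())"
```

```text
the job is handed in; nothing more can be done
None
```

The job is handed in: by my camera estimates the pointer stayed within one division of the index tab for about 7 s, and the carrier was laid back on its original stop at under about 0.1 rad/s with one slight rebound, the grip released and nothing else touched.

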